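# Lay cellar bottles on the sloping rack

### The arm

A 6-joint arm with a two-finger parallel gripper is mounted at the origin on the work surface. World frame = base frame: x ahead of the robot, y to its left, z up, the work surface at z = 0. Lengths are in m, angles in rad, forces in N, time in s.
With the tool pointing down it reaches from about 0.425 to 0.95 m from the base axis. Payload 3.5 kg.
Tool frame: the origin (TCP) lies between the finger pads; the fingertips stand 17 mm ahead of it and the grasp point (between the pads) lies 2 mm behind it; z points along the fingers, y is the line along which they close (so a half turn about z gives the same grasp; the last joint's range is limited). The gripper opens to 85 mm and grips with 20 to 120 N. Pads are 22 mm wide; open, the fingers measure 114 mm over their backs; the gripper's body (76 mm by 85 mm) begins 54 mm behind the grasp point. The pads swing forward as they close: fully open they stand 13 mm farther back than shut.
Start: joints at [-1.35, 0.286, 1.577, -0, 1.279, -0.15], TCP at [0.245, -0.629, 0.248] pointing down, gripper open.
Joint ranges: [-2.77, 2.77], [-0.9, 2.22], [0.21, 2.48], [-1.53, 4.67], [0.24, 2.81], [-2.84, 2.84]. Speed limits (rad/s): [2.79, 2.79, 3.14, 3.14, 3.14, 3.14].

### API

Orientations are given as a unit quaternion [x, y, z, w].
In Python, from plant import env, camera, hand_in, boxes_of, cut_out gives the robot as it stands.
- The arm moves only by the tool drive_tool, never from a script. Its argument "series" is a list of rows, each an object of numbers: "x", "y", "z": the shift along the tool's x, y, z in mm; "yaw": the turn about the tool's z in degrees; "claw": the closure, from -1 (fully open) to 1 (shut). In form: [{"x": .., "y": .., "z": .., "yaw": .., "claw": ..}, ...]. A call has 1 to 8 rows; each row is the pose to reach, as a shift and turn from the pose commanded when the call began, along the tool's axes at that moment; what a row does not reach only later rows make up. A row lasts 1/8 s, in which the tool goes at most 62.5 mm and 10.7 degrees, less where a joint would pass 70% of its speed; a pose out of reach is approached as far as the arm can. A call with a gripper value outside its range is refused whole. The fingers move at their own pace and stop on an object; "grip_force" is the grip in N (left out, the last holds). Time passes only in rows, so rows that repeat a pose let the fingers close. It gives the time, the measured TCP pose, the force, the opening and the grip force at its end, in the units of the state.
- env.read_state(): the state, without advancing time (a new reading comes with each control period).
- camera(name): name is "side" or "top" or "wrist"; returns a dict with "pixels" (480x640x3 uint8, red, green, blue), "range_z" (480x640 float32, m along the optical axis (not along the pixel's ray), 0 where there is no reading), "intrinsics" (3x3 intrinsics, pixels), "R" (3x3) and "t" (3): a world point X has camera coordinates R X + t; the wrist camera has in their place "mount" (4x4, takes a point from camera to tool coordinates, whose origin is the TCP and whose axes are the flange's). Camera axes: x right, y down, z forward; pixel columns grow to the right and rows downward; lengths in m; the calibration is good to about 2 mm. A picture is of the moment at which its call begins: read the wrist's pose just before it.
- hand_in(): hands the job in; it is judged then, once.
Trained networks look in a picture, given as the dict that the camera call returned (one of the last four; its "shot" number tells which), for a name from the list of things; names that differ only in an ending like _2 or _b are one class to them, and where a whole thing is asked for, a point or a joint stands for the part that bears it (a point fixed in the world has none). Each returns a list of dicts, best first, with "p" (0 to 1); they miss things now and then, are a little off and sometimes report something else, mostly with a low value. They report only what shows in the picture. A call takes as long as a camera call.
- boxes_of(picture, label): "centre" ([x, y, z] in m, in world coordinates, good to about 4 mm: the middle of the surface that is visible of it).
- cut_out(picture, label): "pixels" (480x640 bool, what is visible of it).
The state is a dict: "time": time; "joint_positions": joint angles; "qd": joint speeds; "joint_efforts": joint torques, N m; "tcp_pos": TCP position; "ee_rot": TCP orientation; "force": force on the tool from outside, world axes, zero at the start; "wrist_torque": the same for the moment, N m; "opening": finger opening in m; "grip_force": force on a finger pad.
Only numpy, scipy, OpenCV 4.12 (cv2) and the standard library are available. Lean on these libraries where they do the work, as an engineer would, in place of code of your own. Each camera call takes 0.05 s, during which the arm holds its last target. There are 200 camera calls.

### The job

Lay down the cellar bottles: slide the clear cover of the bottle stand fully open, take the old square tin off the rack and put it in the wooden crate, and lay every bottle from the table flat across both rails of the sloping rack, square to the rails and with its cork at the low end, towards the robot. When all is in, slide the cover fully shut again; leave the pot, the jar and the orange can where they stand.

Things in the scene. Friction and masses are not known exactly. Their poses are not given: they have to be found in the camera images.
- cover_handle (a point): Middle of the dark steel bar handle on the sliding cover: bar 90 mm long along the stand's x, 14 mm wide (y), 16 mm tall, on two posts 72 mm apart; its centre 37 mm above the middle of the clear panel (236 x 330 x 6 mm, with wooden edging; edging top 147 mm over the table). Pinch it from above across its width.
- cover (a joint): How far the clear cover has been slid along the stand's +y, in m: 0 shut (over the rack), 0.35 fully open (parked over the empty half of the track). It slides with 2 N of friction and stays where left.
- stand: Fixed low wooden stand; origin on the table under the rack's middle, x away from the robot, y left along the track. Two track bars at x = -117 and 117 mm, tops 135 mm up, run from y = -187 to 538 mm on posts and carry the cover; the rack is at its -y end, the rest has no rack. Stop bars along y at x = -112 (50 mm high) and x = 100 mm (100 mm high) keep bottles on the rack.
- rack: Sloping rack in the stand: two round rails along y, 14 mm thick, 360 mm long, axes at x = -40 and 40 mm. Origin midway between the axes, 45 mm above the table; x points uphill, away from the robot, 14 degrees from level; z square to the slope. A bottle lying flat on both rails has its origin at z = 28, x about 12, y within 150 mm; 75 mm spacing suits fingers. End boards 52 mm high.
- tin: Old empty square tin, dull dark metal, 120 mm long (its x), 46 x 46 mm, no neck, 180 g; origin at its centre. It starts lying across the rack rails, its x uphill.
- crate: Loose open pale wooden crate on the table, 200 (x) x 165 (y) x 60 mm tall outside, walls and floor 8 mm, 0.9 kg; origin at the centre of its underside.
- bottle1: Square green glass bottle with a paper label, lying on the table at first: body 125 mm long (x) and 42 x 42 mm, round 25 mm neck and cork at the +x end reaching x = 97 mm. Origin at the centre of the square body, x towards the cork. 0.33 to 0.55 kg. Its cork passes close by the front track bar on the way to the rack: lower it straight down. May be absent.
- bottle2: Square green glass bottle with a paper label, lying on the table at first: body 125 mm long (x) and 42 x 42 mm, round 25 mm neck and cork at the +x end reaching x = 97 mm. Origin at the centre of the square body, x towards the cork. 0.33 to 0.55 kg. Its cork passes close by the front track bar on the way to the rack: lower it straight down. May be absent.
- bottle3: Square green glass bottle with a paper label, lying on the table at first: body 125 mm long (x) and 42 x 42 mm, round 25 mm neck and cork at the +x end reaching x = 97 mm. Origin at the centre of the square body, x towards the cork. 0.33 to 0.55 kg. Its cork passes close by the front track bar on the way to the rack: lower it straight down. May be absent.
- bottle4: Square green glass bottle with a paper label, lying on the table at first: body 125 mm long (x) and 42 x 42 mm, round 25 mm neck and cork at the +x end reaching x = 97 mm. Origin at the centre of the square body, x towards the cork. 0.33 to 0.55 kg. Its cork passes close by the front track bar on the way to the rack: lower it straight down. May be absent.
- pot: Lidded brown enamel pot, 180 mm wide, 165 mm tall, standing on the table, not part of the job; origin at the centre of its underside.
- jar: Empty glass jar, 84 mm wide, 170 mm tall, standing on the table, not part of the job; origin at the centre of its underside.
- paint_can: Orange can, 90 mm wide, 100 mm tall, under the empty half of the track and clear of the cover, standing on the table, not part of the job; origin at the centre of its underside.

How it is judged:
On the way, in this order (a step that is already met when the one before it is completed fails the run):
1. the cover is slid fully open (value of joint cover above 0.325 m), for 0.2 s.
2. the tin is in the crate and every bottle lies on the rack with its cork at the low end (z of bottle1 in the frame of rack between 0.022 and 0.034 m and x of bottle1 in the frame of rack between -0.03 and 0.035 m and y of bottle1 in the frame of rack between -0.155 and 0.155 m and angle between each of bottle1, bottle2, bottle3, bottle4's own x axis and vertical above 1.66 rad and angle between the x axis of each of bottle1, bottle2, bottle3, bottle4 and the x axis of rack, either way round below 0.25 rad and z of bottle2 in the frame of rack between 0.022 and 0.034 m and x of bottle2 in the frame of rack between -0.03 and 0.035 m and y of bottle2 in the frame of rack between -0.155 and 0.155 m and z of bottle3 in the frame of rack between 0.022 and 0.034 m and x of bottle3 in the frame of rack between -0.03 and 0.035 m and y of bottle3 in the frame of rack between -0.155 and 0.155 m and z of bottle4 in the frame of rack between 0.022 and 0.034 m and x of bottle4 in the frame of rack between -0.03 and 0.035 m and y of bottle4 in the frame of rack between -0.155 and 0.155 m and x of tin in the frame of crate between -0.09 and 0.09 m and y of tin in the frame of crate between -0.07 and 0.07 m and z of tin in the frame of crate between 0 and 0.06 m), for 0.2 s.
At the end, for the whole second after the job is handed in: Every bottle rests flat on both rails (origin 22 to 34 mm off and -30 to 35 mm along the rack plane, within 155 mm of its middle along y), within 0.25 rad of square, cork at the low end; the tin is in the crate; the cover is shut to 15 mm (all of step 2 and value of joint cover below 0.015 m and linear speed of tin below 0.03 m/s); the robot touches nothing.
It fails at once if the pot is moved by more than 30 mm (distance of pot from where it was at the start of the episode above 0.03 m).
It fails at once if the jar is moved by more than 30 mm (distance of jar from where it was at the start of the episode above 0.03 m).
It fails at once if the orange can is moved by more than 30 mm (distance of paint_can from where it was at the start of the episode above 0.03 m).
Of bottle1, bottle2, bottle3, bottle4 only 2 to 4 are there at a start; the rules pass over those that are not, and their reading is None.
At some moment in a run one of bottle1, bottle2, bottle3, bottle4, crate may be knocked a few centimetres aside while the robot is not near it.
Once in a run the grip may slacken for a moment while it holds something.
It also fails if it takes over 210 s, if anything falls off the work surface, if the arm or the gripper's body presses on something with over 40 N, if the wrist force passes 120 N, or if a joint passes its speed limit or range.

## Working session

There is one attempt and no reset: what is moved stays moved. The work goes in short steps, Python scripts to look and compute and a tool call to move; the robot and the scene stay as the last step left them, time stands still between calls to the robot, and variables do not carry over. Pictures are saved under pics/ and viewed, at most 14 in all, crops included, and the job is handed in when it is done.

Besides the shell and the picture viewer there is one more tool, called after "Request:" in YAML: its name, and indented under it one key for each argument. drive_tool: Moves the arm, as the interface text tells. Its arguments: {"type":"object","properties":{"series":{"type":"array","items":{"type":"object","properties":{"x":{"type":"number"},"y":{"type":"number"},"z":{"type":"number"},"yaw":{"type":"number"},"claw":{"type":"number"}}}},"grip_force":{"type":"number"}},"required":["series"]}

```bash
ls; mkdir -p pics; cat > h.py <<'E'
import numpy as np, cv2
from plant import env, camera, hand_in, boxes_of, cut_out
from scipy.spatial.transform import Rotation as Rn
def look(name):
    s=env.read_state(); p=camera(name)
    if name=="wrist":
        T=np.eye(4);T[:3,:3]=Rn.from_quat(s['ee_rot']).as_matrix();T[:3,3]=s['tcp_pos']
        p['C']=T@np.array(p['mount'])
    else:
        C=np.eye(4);C[:3,:3]=np.array(p['R']).T;C[:3,3]=-np.array(p['R']).T@np.array(p['t']);p['C']=C
    return p
def cloud(p):
    K=np.array(p['intrinsics']);z=p['range_z'];v,u=np.mgrid[:480,:640]
    c=np.stack([(u-K[0,2])/K[0,0]*z,(v-K[1,2])/K[1,1]*z,z],-1)
    w=c@p['C'][:3,:3].T+p['C'][:3,3]; w[z==0]=np.nan
    return w
def save(p,n,crop=None,sc=1):
    im=p['pixels'][:,:,::-1]
    if crop: im=im[crop[1]:crop[3],crop[0]:crop[2]]
    cv2.imwrite('pics/'+n,cv2.resize(im,None,fx=sc,fy=sc))
E
cat > a.py <<'E'
from h import *
np.set_printoptions(precision=3,suppress=True)
s=env.read_state();print({k:np.round(v,3) for k,v in s.items()})
ims=[]
for n in("top","side"):
    p=look(n);save(p,n+'0.png')
    for l in("cover_handle","stand","tin","crate","bottle1","pot","jar","paint_can"):
        for b in boxes_of(p,l):
            if b['p']>.3: print(n,l,round(b['p'],2),np.round(b['centre'],3))
    print(n,p['C'])
E
python3 a.py
```

```text
pics
{'time': np.float64(0.0), 'joint_positions': array([-1.35 ,  0.287,  1.578,  0.   ,  1.279, -0.15 ]), 'qd': array([-0.001,  0.002, -0.002, -0.   , -0.001,  0.   ]), 'joint_efforts': array([ -0.   , -40.598, -29.262,  -0.   ,   0.006,   0.   ]), 'tcp_pos': array([ 0.244, -0.628,  0.247]), 'ee_rot': array([ 0.983,  0.184, -0.   , -0.001]), 'force': array([0.958, 0.234, 0.435]), 'wrist_torque': array([ 0.002,  0.01 , -0.001]), 'grip_force': np.float64(0.0), 'opening': np.float64(0.086)}
top cover_handle 0.95 [ 0.642 -0.078  0.143]
top stand 0.66 [ 0.647 -0.063  0.145]
top stand 0.32 [ 0.437 -0.143  0.039]
top crate 0.62 [0.435 0.328 0.008]
top bottle1 0.75 [0.442 0.138 0.043]
top bottle1 0.57 [ 0.439 -0.145  0.041]
top pot 0.81 [ 0.6   -0.508  0.132]
top jar 0.92 [0.562 0.505 0.163]
top paint_can 0.56 [0.596 0.308 0.099]
top [[ 0.027 -0.997  0.077  0.45 ]
 [-1.    -0.027 -0.001 -0.01 ]
 [ 0.003 -0.077 -0.997  1.729]
 [ 0.     0.     0.     1.   ]]
side cover_handle 0.58 [ 0.656 -0.077  0.139]
side stand 0.81 [ 0.656 -0.055  0.144]
side tin 0.58 [ 0.692 -0.272  0.059]
side crate 0.58 [0.423 0.324 0.011]
side bottle1 0.7 [ 0.427 -0.14   0.039]
side bottle1 0.57 [0.444 0.144 0.042]
side bottle1 0.48 [ 0.69 -0.27  0.06]
side pot 0.78 [ 0.627 -0.51   0.13 ]
side pot 0.7 [ 0.429 -0.143  0.04 ]
side jar 0.79 [0.586 0.508 0.139]
side paint_can 0.81 [0.619 0.309 0.101]
side [[ 0.184  0.885 -0.427  1.271]
 [ 0.983 -0.168  0.075 -0.13 ]
 [-0.005 -0.433 -0.901  1.622]
 [ 0.     0.     0.     1.   ]]
```

View pics/top0.png

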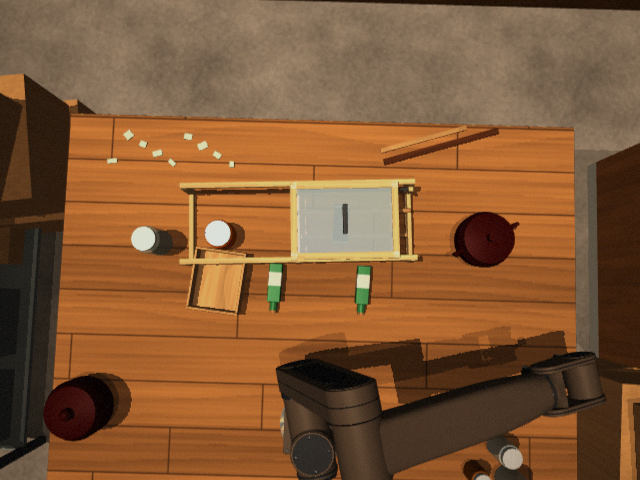

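View pics/side0.png

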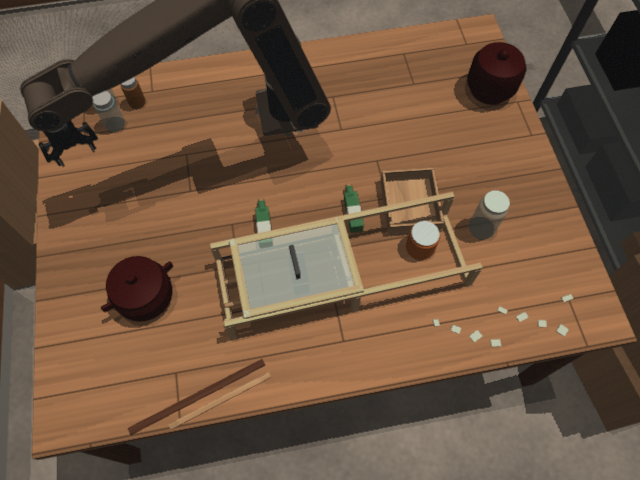

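Top: handle at (345,219), stand corners about (180,183)–(417,260), two bottles at (275,287) and (362,288) with corks towards the robot, crate (217,281), can (219,234), jar (147,240), pot (485,238). Side confirms that there are just two bottles, at (263,223) and (354,207).

```bash
cat > b.py <<'E'
from h import *
np.set_printoptions(precision=4,suppress=True)
def rect(P):
    (c,wh,a)=cv2.minAreaRect((P[:,:2]*1000).astype(np.float32)); return np.round(c),np.round(wh),round(a,1),np.round(np.percentile(P[:,2],[2,50,98])*1000),len(P)
for n in("top","side"):
    p=look(n);w=cloud(p);hsv=cv2.cvtColor(p['pixels'],cv2.COLOR_RGB2HSV);X,Y,Z=w[...,0],w[...,1],w[...,2]
    box=lambda a,b,c,d:(X>a)&(X<b)&(Y>c)&(Y<d)
    h=box(.55,.75,-.2,.05)&(hsv[...,2]<70)&(Z>.14)
    print(n,'handle',rect(w[h]))
    m=box(.48,.82,-.27,.48)&(Z>.12)&(Z<.142)
    for lo,hi in((.48,.58),(.7,.82)):
        q=w[m&(X>lo)&(X<hi)&(hsv[...,1]>70)&(Y>.1)];l=cv2.fitLine((q[:,:2]*1000).astype(np.float32),cv2.DIST_HUBER,0,.01,.01).ravel();print('bar',l,q[:,1].min(),q[:,1].max(),np.median(q[:,2]))
    e=box(.48,.82,-.27,.13)&(Z>.142)&(Z<.156); print('edging',rect(w[e]))
    g=(hsv[...,0]>45)&(hsv[...,0]<90)&(hsv[...,1]>100)|(hsv[...,1]<60)&(hsv[...,2]>120)
    for y in(.138,-.145):
        b=box(.32,.54,y-.06,y+.06)&g&(Z>.015)&(Z<.06);print('bottle',rect(w[b]))
        b&=(Z>.037);print('  top',rect(w[b]))
    c=box(.3,.56,.2,.44)&(Z>.05)&(Z<.07);print('crate',rect(w[c]))
    for l in("pot","jar","paint_can"):
        k=cut_out(p,l)[0]['pixels']&(Z>.02); print(l,rect(w[k]))
    k=box(.5,.8,-.25,.1)&(Z>.05)&(Z<.11);print('tin',rect(w[k]) if k.sum()>20 else 0)
E
python3 b.py
```

```text
top handle (array([643., -76.]), array([83., 12.]), 2.0, array([177., 184., 192.]), 69)
bar [  0.0443  -0.999  509.2629 262.1475] 0.10068031798739135 0.42126279577603676 0.13509006210358665
bar [  0.0455  -0.999  742.1086 269.5482] 0.10021232049925423 0.4322720219317089 0.13478529975342635
edging (array([641., -72.]), array([249., 392.]), 2.6, array([142., 146., 153.]), 5733)
bottle (array([434., 140.]), array([ 43., 148.]), 87.0, array([29., 42., 50.]), 502)
  top (array([435., 140.]), array([ 43., 147.]), 87.0, array([37., 43., 50.]), 431)
bottle (array([ 435., -143.]), array([ 41., 147.]), 86.8, array([25., 42., 50.]), 510)
  top (array([ 437., -143.]), array([ 41., 143.]), 87.1, array([37., 43., 51.]), 427)
crate (array([454., 325.]), array([172., 214.]), 84.1, array([51., 60., 68.]), 589)
pot (array([ 600., -517.]), array([165., 171.]), 75.3, array([ 64., 131., 159.]), 2603)
jar (array([566., 520.]), array([81., 80.]), 33.1, array([ 28., 164., 177.]), 916)
paint_can (array([594., 316.]), array([88., 88.]), 66.5, array([ 28.,  99., 107.]), 723)
tin 0
side handle (array([648., -77
[... 421 characters left out ...]
., 52.]), 167)
  top (array([450., 141.]), array([ 41., 124.]), 86.3, array([38., 44., 52.]), 157)
bottle (array([ 421., -140.]), array([ 40., 111.]), 83.3, array([35., 43., 51.]), 232)
  top (array([ 421., -140.]), array([ 40., 111.]), 83.3, array([37., 43., 51.]), 212)
crate (array([452., 337.]), array([192., 206.]), 83.3, array([51., 59., 68.]), 623)
pot (array([ 609., -517.]), array([168., 171.]), 71.5, array([ 43., 130., 155.]), 3526)
jar (array([574., 522.]), array([80., 80.]), 86.5, array([ 27., 143., 177.]), 1241)
paint_can (array([600., 314.]), array([95., 89.]), 48.1, array([ 24.,  97., 108.]), 952)
tin (array([725., -81.]), array([343.,  19.]), 78.4, array([ 55.,  71., 107.]), 64)
```

```bash
cat >> h.py <<'E'
def to(x,y,z,phi):
    "shift mm and yaw deg from the present pose to world x,y,z (mm), tool-x heading phi (deg)"
    s=env.read_state();R=Rn.from_quat(s['ee_rot']).as_matrix()
    d=R.T@(np.array([x,y,z])-np.array(s['tcp_pos'])*1000)
    h=np.degrees(np.arctan2(R[1,0],R[0,0])); yaw=(h-phi+180)%360-180
    print('t',round(float(s['time']),1),'at',np.round(np.array(s['tcp_pos'])*1000),'phi',round(h,1),'-> shift',np.round(d,1),'yaw',round(yaw,1))
E
python3 -c "
from h import *
to(640,-77,300,2.6)
print(np.round(camera('wrist')['mount'],3))"
```

```text
t 1.3 at [ 245. -629.  248.] phi 21.2 -> shift [ 568.6 -371.3  -51.7] yaw 18.6
[[-0.    -0.946 -0.324  0.084]
 [ 1.    -0.    -0.001 -0.   ]
 [ 0.001 -0.324  0.946 -0.126]
 [ 0.     0.     0.     1.   ]]
```

Request:
drive_tool:
  series:
    - {"x": 280, "y": -185, "z": -52, "yaw": 18.6, "claw": -1}
    - {"x": 280, "y": -185, "z": -52, "yaw": 18.6, "claw": -1}
    - {"x": 280, "y": -185, "z": -52, "yaw": 18.6, "claw": -1}
    - {"x": 568, "y": -371, "z": -52, "yaw": 18.6, "claw": -1}
    - {"x": 568, "y": -371, "z": -52, "yaw": 18.6, "claw": -1}
    - {"x": 568, "y": -371, "z": -52, "yaw": 18.6, "claw": -1}
    - {"x": 568, "y": -371, "z": -52, "yaw": 18.6, "claw": -1}
    - {"x": 568, "y": -371, "z": -52, "yaw": 18.6, "claw": -1}

```text
time: 2.35
tcp_pos: [0.5349, -0.2227, 0.2923]
ee_rot: [1.0, 0.023, 0.0, 0.0]
force: [1.1, -0.3, 0.4]
opening: 0.0856
grip_force: 0.0
```

```bash
python3 -c "
from h import *
to(640,-77,300,2.6)"
```

```text
t 2.4 at [ 535. -223.  292.] phi 2.6 -> shift [ 111.7 -140.7   -7.7] yaw 0.0
```

Request:
drive_tool:
  series:
    - {"x": 112, "y": -141, "z": -8, "yaw": 0, "claw": -1}
    - {"x": 112, "y": -141, "z": -8, "yaw": 0, "claw": -1}
    - {"x": 112, "y": -141, "z": -8, "yaw": 0, "claw": -1}
    - {"x": 112, "y": -141, "z": -8, "yaw": 0, "claw": -1}
    - {"x": 112, "y": -141, "z": -8, "yaw": 0, "claw": -1}

```text
time: 2.98
tcp_pos: [0.6391, -0.0785, 0.2995]
ee_rot: [1.0, 0.023, -0.0, 0.0]
force: [0.4, 0.2, 0.2]
opening: 0.0855
grip_force: 0.0
```

```bash
cat > c.py <<'E'
from h import *
from b import rect
E
sed -i 's/^for n in("top","side"):/if __name__=="__main__":\n  for n in("top","side"):/; ' b.py; python3 - <<'E'
L=open('b.py').read().split('\n');i=[k for k,l in enumerate(L) if l.startswith('  for n in')][0]
open('b.py','w').write('\n'.join(L[:i+1]+['  '+l for l in L[i+1:]]))
E
python3 - <<'E'
from h import *
from b import rect
p=look('wrist');w=cloud(p);save(p,'w1.png');X,Y,Z=w[...,0],w[...,1],w[...,2]
v=p['pixels'].max(2)
h=(v<70)&(Z>.165)&(Z<.2)&(abs(X-.645)<.08)&(abs(Y+.077)<.05)
print(rect(w[h]));print([b for b in boxes_of(p,'cover_handle')][:2])
e=(Z>.142)&(Z<.152)&(cv2.cvtColor(p['pixels'],cv2.COLOR_RGB2HSV)[...,1]>70);print('edge',rect(w[e]))
to(646,-77,180,2.6)
E
```

```text
(array([646., -76.]), array([89., 14.]), 3.0, array([182., 185., 186.]), 2433)
[{'centre': [0.6707, -0.0748, 0.1403], 'p': 0.78}]
edge (array([645., -76.]), array([237., 332.]), 2.5, array([145., 147., 149.]), 33540)
t 3.1 at [639. -80. 300.] phi 2.6 -> shift [  7.4  -2.3 119.7] yaw -0.0
```

View pics/w1.png

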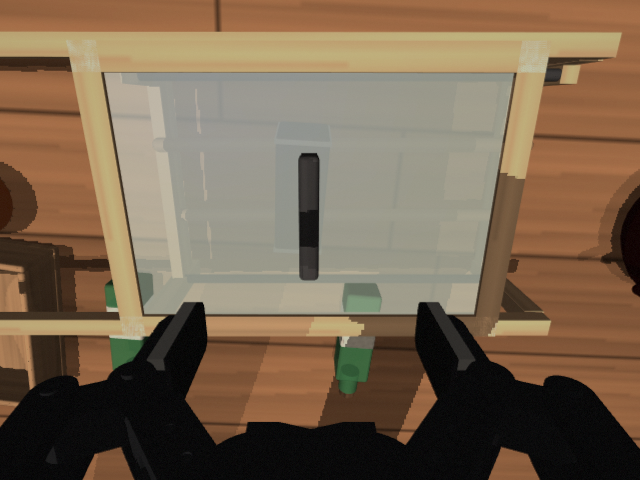

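Handle at (309,216), cover outline (70–545, 40–330), tin faintly beneath at (303,190). Descending onto the handle.

Request:
drive_tool:
  series:
    - {"x": 7, "y": -3, "z": 60, "yaw": 0, "claw": -1}
    - {"x": 7, "y": -3, "z": 110, "yaw": 0, "claw": 0}
    - {"x": 7, "y": -3, "z": 127, "yaw": 0, "claw": 0}
    - {"x": 7, "y": -3, "z": 127, "yaw": 0, "claw": 1}
    - {"x": 7, "y": -3, "z": 127, "yaw": 0, "claw": 1}
    - {"x": 7, "y": -3, "z": 127, "yaw": 0, "claw": 1}
    - {"x": 7, "y": -3, "z": 127, "yaw": 0, "claw": 1}
    - {"x": 7, "y": -3, "z": 127, "yaw": 0, "claw": 1}
  grip_force: 60

```text
time: 4.08
tcp_pos: [0.6476, -0.0759, 0.176]
ee_rot: [1.0, 0.023, 0.002, 0.001]
force: [-0.9, -1.6, 6.7]
opening: 0.0131
grip_force: 61.4
```

Request:
drive_tool:
  series:
    - {"x": 7, "y": -20, "z": 0, "claw": 1}
    - {"x": 0, "y": -65, "claw": 1}
    - {"x": 0, "y": -115, "claw": 1}
    - {"x": 0, "y": -165, "claw": 1}
    - {"x": 0, "y": -215, "claw": 1}
    - {"x": 0, "y": -265, "claw": 1}
    - {"x": 0, "y": -315, "claw": 1}
    - {"x": 0, "y": -346, "claw": 1}

```text
validation failed for argument at $.se...
```

Request:
drive_tool:
  series:
    - {"x": 0, "y": 0, "z": 0, "claw": 1}
    - {"x": 0, "y": 0, "z": 0, "claw": 1}

```text
validation failed for argument at $.se...
```

Request:
drive_tool:
  series:
    - {"x": 0, "y": -20, "z": 0, "yaw": 0, "claw": 1}
    - {"x": 0, "y": -65, "z": 0, "yaw": 0, "claw": 1}
    - {"x": 0, "y": -115, "z": 0, "yaw": 0, "claw": 1}
    - {"x": 0, "y": -165, "z": 0, "yaw": 0, "claw": 1}
    - {"x": 0, "y": -215, "z": 0, "yaw": 0, "claw": 1}
    - {"x": 0, "y": -265, "z": 0, "yaw": 0, "claw": 1}
    - {"x": 0, "y": -315, "z": 0, "yaw": 0, "claw": 1}
    - {"x": 0, "y": -347, "z": 0, "yaw": 0, "claw": 1}

```text
time: 5.08
tcp_pos: [0.6329, 0.2415, 0.1756]
ee_rot: [0.999, 0.032, -0.002, 0.044]
force: [-13.2, -96.7, 18.8]
opening: 0.0127
grip_force: 85.9
```

Request:
drive_tool:
  series:
    - {"x": 0, "y": 0, "z": 0, "yaw": 0, "claw": 1}
    - {"x": 0, "y": 0, "z": 0, "yaw": 0, "claw": 1}

```text
time: 5.32
tcp_pos: [0.633, 0.2413, 0.1756]
ee_rot: [0.999, 0.024, -0.005, 0.032]
force: [-7.5, -80.0, 17.8]
opening: 0.0131
grip_force: 75.2
```

Request:
drive_tool:
  series:
    - {"x": 0, "y": 20, "z": 0, "yaw": 0, "claw": 1}
    - {"x": 0, "y": 26, "z": 0, "yaw": 0, "claw": 1}
    - {"x": 0, "y": 26, "z": 0, "yaw": 0, "claw": 1}

```text
time: 5.7
tcp_pos: [0.6331, 0.2406, 0.1757]
ee_rot: [1.0, 0.023, 0.001, 0.004]
force: [-0.5, -12.9, 7.4]
opening: 0.0128
grip_force: 65.1
```

```bash
python3 - <<'E'
from h import *
from b import rect
p=look('side');w=cloud(p);save(p,'s2.png',(180,140,540,360),2)
Z=w[...,2];hsv=cv2.cvtColor(p['pixels'],cv2.COLOR_RGB2HSV)
e=(Z>.1425)&(Z<.152)&(w[...,0]>.48)&(w[...,0]<.8)&(w[...,1]>-.3)&(w[...,1]<.47)&(hsv[...,1]>70)
print(rect(w[e]))
s=env.read_state();print(np.round(s['tcp_pos'],3),np.round(s['force'],1))
E
```

```text
(array([642.,  71.]), array([247., 710.]), 2.4, array([143., 147., 152.]), 1776)
[0.633 0.241 0.176] [ -1.6 -13.4   7.3]
```

View pics/s2.png

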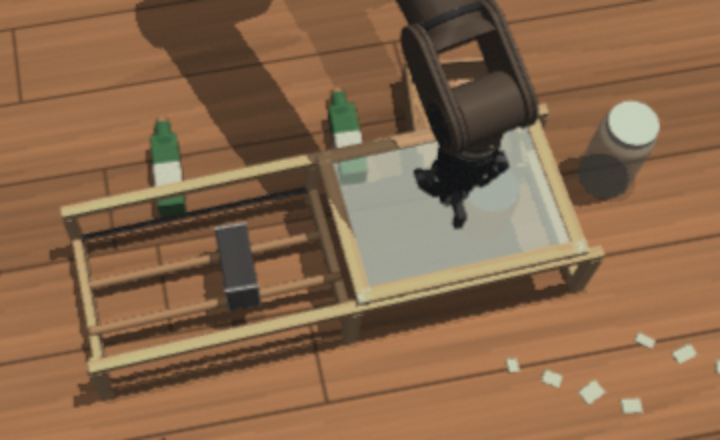

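The picture shows the cover parked at the far end (right edge at (545,240), track end at (595,255)), and the tin at (238,265) lying over the rails. The cover evidently started about 30 mm open, so it has reached its stop. Releasing and going above the rack.

Request:
drive_tool:
  series:
    - {"x": 0, "y": 6, "z": 0, "yaw": 0, "claw": 1}
    - {"x": 0, "y": 6, "z": 0, "yaw": 0, "claw": -0.4}
    - {"x": 0, "y": 6, "z": 0, "yaw": 0, "claw": -0.4}
    - {"x": 0, "y": 6, "z": -60, "yaw": 0, "claw": -0.5}
    - {"x": 0, "y": 40, "z": -120, "yaw": 0, "claw": -1}
    - {"x": 0, "y": 100, "z": -135, "yaw": 0, "claw": -1}
    - {"x": 0, "y": 150, "z": -135, "yaw": 0, "claw": -1}
    - {"x": 0, "y": 210, "z": -135, "yaw": 0, "claw": -1}

```text
time: 6.75
tcp_pos: [0.6409, 0.0351, 0.308]
ee_rot: [1.0, 0.024, 0.0, -0.0]
force: [0.8, -0.3, -1.1]
opening: 0.0856
grip_force: 0.0
```

Request:
drive_tool:
  series:
    - {"x": 0, "y": 60, "z": -20, "yaw": 0, "claw": -1}
    - {"x": 0, "y": 120, "z": -20, "yaw": 0, "claw": -1}
    - {"x": 0, "y": 120, "z": -20, "yaw": 0, "claw": -1}
    - {"x": 0, "y": 120, "z": -20, "yaw": 0, "claw": -1}

```text
time: 7.25
tcp_pos: [0.6464, -0.0835, 0.327]
ee_rot: [1.0, 0.023, -0.001, -0.001]
force: [-1.1, -0.4, 0.8]
opening: 0.0854
grip_force: 0.0
```

```bash
python3 - <<'E'
from h import *
from b import rect
np.set_printoptions(precision=1,suppress=True)
p=look('wrist');w=cloud(p);save(p,'w2.png');X,Y,Z=w[...,0],w[...,1],w[...,2]
to(648,-77,300,2.6)
hsv=cv2.cvtColor(p['pixels'],cv2.COLOR_RGB2HSV)
for n in('wrist','top','side'):
    if n!='wrist':
        p=look(n);w=cloud(p);hsv=cv2.cvtColor(p['pixels'],cv2.COLOR_RGB2HSV);X,Y,Z=w[...,0],w[...,1],w[...,2]
    a=np.radians(2.6);o=np.array([.649,-.109])
    xs=(X-o[0])*np.cos(a)+(Y-o[1])*np.sin(a);ys=-(X-o[0])*np.sin(a)+(Y-o[1])*np.cos(a)
    for s in(-1,1):
        m=(abs(xs-s*.117)<.03)&(abs(ys)<.7)&(Z>.13)&(Z<.14)&(hsv[...,1]>70);print(n,'bar',s,'x',np.percentile(xs[m],[2,50,98])*1000,'y',np.percentile(ys[m],[.3,99.7])*1000)
    m=(abs(ys-.35)<.3)&(abs(xs)<.1)&(Z>.143)&(Z<.152)&(hsv[...,1]>70)
    if m.sum()>20: print('cover',np.percentile(ys[m],[.5,50,99.5])*1000,m.sum())
    t=(abs(xs)<.09)&(abs(ys)<.14)&(Z>.066)&(Z<.12);print('tin',rect(w[t]))
    if t.sum()>50:
        q=w[t]*1000;A=np.c_[q[:,:2]-q[:,:2].mean(0),np.ones(len(q))];print(np.linalg.lstsq(A,q[:,2],rcond=None)[0]*[1000,1000,1])
    r=(abs(xs)<.1)&(abs(ys)<.14)&(Z>.025)&(Z<.07)
    for lo,hi in((-.06,-.02),(.02,.06)):
        k=r&(xs>lo)&(xs<hi)&(abs(ys-.03)>.05);print('rail',lo,np.median(xs[k])*1000,np.percentile(Z[k],[50,95])*1000,k.sum())
E
```

```text
t 7.3 at [646. -83. 327.] phi 2.7 -> shift [ 1.9 -5.7 27.1] yaw 0.1
wrist bar -1 x [-126.7 -117.3 -110.6] y [-186.2  185. ]
wrist bar 1 x [107.  112.2 122.2] y [-186.1  267.9]
cover [183.1 195.7 279.6] 5106
tin (array([643., -68.]), array([ 48., 125.]), 89.2, array([ 78., 100., 113.]), 5646)
[141.4   9.5  98.7]
rail -0.06 -39.08635351836906 [41.7 43.7] 1848
rail 0.02 37.53256684523779 [61. 63.] 2397
top bar -1 x [-135.6 -121.4  -89.3] y [-476.2  634.2]
top bar 1 x [ 98.8 113.9 119.7] y [-184.5  536.5]
cover [183.9 383.8 637.7] 897
tin (array([ 684., -109.]), array([109., 268.]), 2.5, array([ 67., 100., 108.]), 157)
[-39.   49.3  97.4]
rail -0.06 -44.84170788384502 [41.5 47.9] 141
rail 0.02 32.55511020276545 [61.2 67.5] 120
side bar -1 x [-131.4 -113.8  -88.4] y [-473.2  536.5]
side bar 1 x [106.9 117.4 124.3] y [-184.1  536.8]
cover [184.4 363.6 597.7] 897
tin (array([ 688., -108.]), array([148., 232.]), 35.4, array([ 67.,  97., 114.]), 729)
[53.  45.  95.6]
rail -0.06 -38.2260914850641 [41.1 47.4] 290
rail 0.02 38.67305707883916 [60.8 67.1] 304
```

View pics/w2.png

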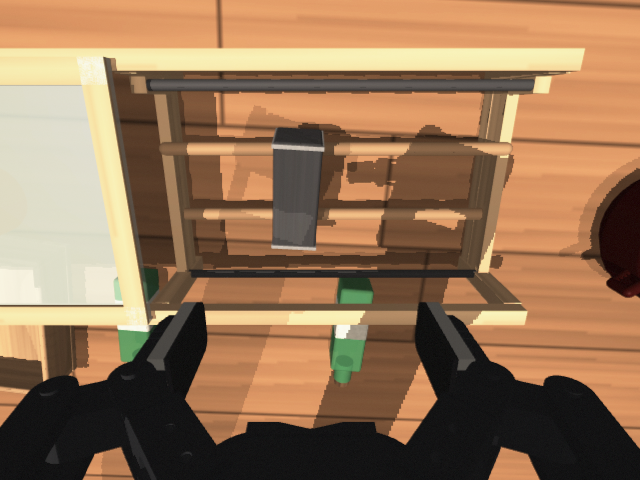

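Wrist view: tin from (273,130) to (322,248) across the rails (rows 148 and 213), rack empty otherwise, cover edge at (110,180). Fit of the bar ends gives the stand origin at (649,−109) mm, yaw 2.6°, cover at ≈0.349. Grasping the tin.

Request:
drive_tool:
  series:
    - {"x": -2, "y": -15, "z": 60, "yaw": 2.7, "claw": -1}
    - {"x": -2, "y": -15, "z": 120, "yaw": 2.7, "claw": -1}
    - {"x": -2, "y": -15, "z": 180, "yaw": 2.7, "claw": -1}
    - {"x": -2, "y": -15, "z": 225, "yaw": 2.7, "claw": -1}
    - {"x": -2, "y": -15, "z": 252, "yaw": 2.7, "claw": -1}
    - {"x": -2, "y": -15, "z": 252, "yaw": 2.7, "claw": 1}
    - {"x": -2, "y": -15, "z": 252, "yaw": 2.7, "claw": 1}
    - {"x": -2, "y": -15, "z": 252, "yaw": 2.7, "claw": 1}
  grip_force: 60

```text
time: 8.4
tcp_pos: [0.6455, -0.0692, 0.0784]
ee_rot: [1.0, -0.0, 0.002, 0.001]
force: [-0.6, -0.6, -0.1]
opening: 0.0453
grip_force: 61.2
```

Request:
drive_tool:
  series:
    - {"x": 0, "y": 0, "z": 0, "yaw": 0, "claw": 1}
    - {"x": 0, "y": 0, "z": 0, "yaw": 0, "claw": 1}
    - {"x": 0, "y": 0, "z": -50, "yaw": 0, "claw": 1}
    - {"x": 0, "y": 0, "z": -110, "yaw": 0, "claw": 1}
    - {"x": 0, "y": 0, "z": -170, "yaw": 0, "claw": 1}
    - {"x": 0, "y": 0, "z": -200, "yaw": 0, "claw": 1}
    - {"x": 0, "y": 0, "z": -200, "yaw": 0, "claw": 1}

```text
time: 9.28
tcp_pos: [0.6449, -0.0696, 0.2791]
ee_rot: [1.0, -0.001, 0.003, 0.001]
force: [0.3, 0.2, -1.6]
opening: 0.0455
grip_force: 61.8
```

```bash
python3 - <<'E'
from h import *
from b import rect
to(440,330,275,174)
p=look('wrist');w=cloud(p);Z=w[...,2]
m=(abs(w[...,0]-.643)<.09)&(abs(w[...,1]+.068)<.04)&(Z>.24)&(Z<.34)&(np.mgrid[:480,:640][0]<300)
print('tin',rect(w[m]))
p=look('top');w=cloud(p);X,Y,Z=w[...,0],w[...,1],w[...,2]
c=(X>.3)&(X<.6)&(Y>.2)&(Y<.44)&(Z>.055)&(Z<.066);print('crate',rect(w[c]))
E
```

```text
t 9.3 at [645. -70. 279.] phi -0.1 -> shift [-205.3 -399.4    2.1] yaw -174.1
tin (array([681., -67.]), array([54., 50.]), 89.4, array([274., 309., 314.]), 20021)
crate (array([429., 327.]), array([170., 165.]), 84.5, array([56., 60., 65.]), 324)
```

Request:
drive_tool:
  series:
    - {"x": -20, "y": -40, "z": 0, "yaw": -10, "claw": 1}
    - {"x": -40, "y": -80, "z": 0, "yaw": -20, "claw": 1}
    - {"x": -60, "y": -120, "z": 0, "yaw": -30, "claw": 1}
    - {"x": -80, "y": -160, "z": 0, "yaw": -40, "claw": 1}
    - {"x": -100, "y": -200, "z": 0, "yaw": -50, "claw": 1}
    - {"x": -120, "y": -240, "z": 0, "yaw": -60, "claw": 1}
    - {"x": -140, "y": -280, "z": 0, "yaw": -70, "claw": 1}
    - {"x": -160, "y": -320, "z": 0, "yaw": -80, "claw": 1}

```text
time: 10.38
tcp_pos: [0.4819, 0.2516, 0.2719]
ee_rot: [0.765, 0.645, -0.003, -0.001]
force: [-0.3, -0.1, -1.5]
opening: 0.0457
grip_force: 62.0
```

```bash
python3 -c "
from h import *
to(440,330,275,174)"
```

```text
t 10.4 at [482. 252. 272.] phi 80.3 -> shift [ 70.1 -54.6  -3. ] yaw -93.7
```

Request:
drive_tool:
  series:
    - {"x": 20, "y": -20, "z": -5, "yaw": -10, "claw": 1}
    - {"x": 40, "y": -40, "z": -5, "yaw": -20, "claw": 1}
    - {"x": 70, "y": -55, "z": -5, "yaw": -30, "claw": 1}
    - {"x": 70, "y": -55, "z": -5, "yaw": -40, "claw": 1}
    - {"x": 70, "y": -55, "z": -5, "yaw": -50, "claw": 1}
    - {"x": 70, "y": -55, "z": -5, "yaw": -60, "claw": 1}
    - {"x": 70, "y": -55, "z": -5, "yaw": -70, "claw": 1}
    - {"x": 70, "y": -55, "z": -5, "yaw": -80, "claw": 1}

```text
time: 11.38
tcp_pos: [0.4409, 0.3287, 0.2767]
ee_rot: [0.171, 0.985, -0.002, -0.003]
force: [0.3, -0.3, -1.8]
opening: 0.0453
grip_force: 62.0
```

Request:
drive_tool:
  series:
    - {"x": 0, "y": 0, "z": 0, "yaw": -10, "claw": 1}
    - {"x": 0, "y": 0, "z": 0, "yaw": -14, "claw": 1}
    - {"x": 0, "y": 0, "z": 0, "yaw": -14, "claw": 1}
    - {"x": 0, "y": 0, "z": 0, "yaw": -14, "claw": 1}

```text
time: 11.88
tcp_pos: [0.4416, 0.3291, 0.2788]
ee_rot: [0.053, 0.999, -0.001, -0.001]
force: [0.1, -0.2, -1.5]
opening: 0.0454
grip_force: 62.0
```

```bash
python3 - <<'E'
from h import *
from b import rect
to(440,330,275,174)
p=look('wrist');w=cloud(p);X,Y,Z=w[...,0],w[...,1],w[...,2];save(p,'w3.png')
c=(X>.3)&(X<.6)&(Y>.2)&(Y<.46)&(Z>.055)&(Z<.066);print('crate',rect(w[c]))
print(cv2.boxPoints(cv2.minAreaRect((w[c][:,:2]*1000).astype(np.float32))).round())
E
```

```text
t 11.9 at [442. 329. 279.] phi 173.9 -> shift [1.7 0.7 3.8] yaw -0.1
crate (array([450., 335.]), array([187., 196.]), 83.9, array([56., 60., 62.]), 4086)
[[342. 252.]
 [537. 231.]
 [557. 417.]
 [362. 438.]]
```

View pics/w3.png

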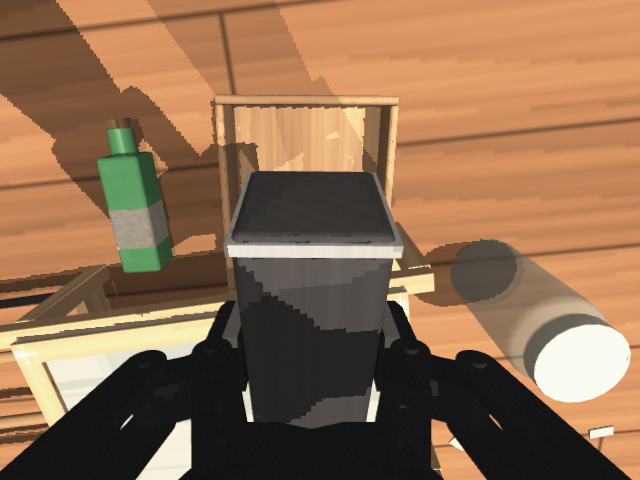

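Crate opening at cols 215–398 with near wall row 100; the held tin (228–400) is centred over it. Lowering it in.

Request:
drive_tool:
  series:
    - {"x": 3, "y": 1, "z": 60, "yaw": 0, "claw": 1}
    - {"x": 3, "y": 1, "z": 120, "yaw": 0, "claw": 1}
    - {"x": 3, "y": 1, "z": 170, "yaw": 0, "claw": 1}
    - {"x": 3, "y": 1, "z": 210, "yaw": 0, "claw": 1}
    - {"x": 3, "y": 1, "z": 228, "yaw": 0, "claw": 1}
    - {"x": 3, "y": 1, "z": 228, "yaw": 0, "claw": 1}
    - {"x": 3, "y": 1, "z": 228, "yaw": 0, "claw": 1}

```text
time: 12.8
tcp_pos: [0.4409, 0.3315, 0.0547]
ee_rot: [0.053, 0.999, 0.001, 0.002]
force: [0.0, -0.5, -2.6]
opening: 0.0455
grip_force: 61.8
```

Request:
drive_tool:
  series:
    - {"x": 0, "y": 0, "z": 0, "yaw": 0, "claw": -0.2}
    - {"x": 0, "y": 0, "z": 0, "yaw": 0, "claw": -0.6}
    - {"x": 0, "y": 0, "z": 0, "yaw": 0, "claw": -0.6}
    - {"x": 0, "y": 0, "z": -40, "yaw": 0, "claw": -0.6}
    - {"x": 0, "y": 0, "z": -100, "yaw": 0, "claw": -0.6}
    - {"x": 0, "y": 0, "z": -160, "yaw": 0, "claw": -1}
    - {"x": 0, "y": 0, "z": -220, "yaw": 0, "claw": -1}
    - {"x": 0, "y": 0, "z": -220, "yaw": 0, "claw": -1}

```text
time: 13.8
tcp_pos: [0.442, 0.3322, 0.2805]
ee_rot: [0.053, 0.999, 0.003, 0.006]
force: [0.5, 0.6, -0.3]
opening: 0.0856
grip_force: 0.0
```

```bash
python3 - <<'E'
from h import *
from b import rect
p=look('wrist');w=cloud(p);X,Y,Z=w[...,0],w[...,1],w[...,2];save(p,'w4.png')
c=(X>.3)&(X<.49)&(Y>.2)&(Y<.46)&(Z>.055)&(Z<.066);print('crate',rect(w[c]))
for n in('top','wrist'):
    p=look(n) if n=='top' else p;w=cloud(p);X,Y,Z=w[...,0],w[...,1],w[...,2]
    hsv=cv2.cvtColor(p['pixels'],cv2.COLOR_RGB2HSV);g=(hsv[...,0]>45)&(hsv[...,0]<90)&(hsv[...,1]>100)|(hsv[...,1]<60)&(hsv[...,2]>90)
    for y in(.138,-.145):
        b=(X>.3)&(X<.54)&(abs(Y-y)<.06)&g&(Z>.015)&(Z<.055)
        if b.sum()>20: print(n,'bottle',rect(w[b]),np.percentile(X[b],[.5,99.5]))
to(446,140,160,177)
E
```

```text
crate (array([425., 326.]), array([166., 148.]), 83.9, array([55., 60., 62.]), 5558)
top bottle (array([434., 141.]), array([ 42., 148.]), 86.9, array([27., 42., 51.]), 363) [0.3611 0.5085]
top bottle (array([ 435., -143.]), array([ 41., 147.]), 87.5, array([27., 42., 51.]), 514) [0.3622 0.5072]
wrist bottle (array([434., 141.]), array([ 42., 148.]), 86.9, array([27., 42., 51.]), 363) [0.3611 0.5085]
wrist bottle (array([ 435., -143.]), array([ 41., 147.]), 87.5, array([27., 42., 51.]), 514) [0.3622 0.5072]
t 13.9 at [439. 331. 274.] phi 173.9 -> shift [ -26.4 -189.2  113.5] yaw -3.1
```

View pics/w4.png

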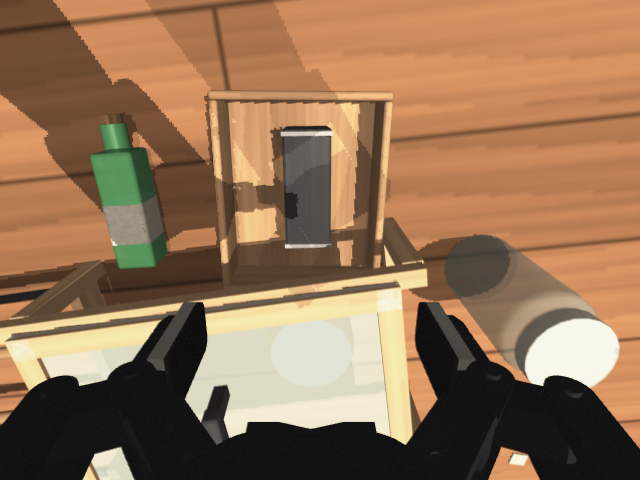

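Tin lies inside the crate at (285–330, 130–245). Bottle at (130,195), cork (117,118). Moving above it.

Request:
drive_tool:
  series:
    - {"x": -26, "y": -60, "z": 0, "yaw": -3, "claw": -1}
    - {"x": -26, "y": -120, "z": 20, "yaw": -3, "claw": -1}
    - {"x": -26, "y": -170, "z": 40, "yaw": -3, "claw": -1}
    - {"x": -26, "y": -189, "z": 60, "yaw": -3, "claw": -1}
    - {"x": -26, "y": -189, "z": 60, "yaw": -3, "claw": -1}

```text
time: 14.52
tcp_pos: [0.4429, 0.1389, 0.2089]
ee_rot: [0.028, 1.0, -0.0, -0.004]
force: [-0.4, -0.5, 0.7]
opening: 0.0855
grip_force: 0.0
```

```bash
cat > bot.py <<'E'
from h import *
from b import rect
import sys
y0,phi=float(sys.argv[1]),float(sys.argv[2])
p=look('wrist');w=cloud(p);X,Y,Z=w[...,0],w[...,1],w[...,2]
hsv=cv2.cvtColor(p['pixels'],cv2.COLOR_RGB2HSV);g=(hsv[...,0]>45)&(hsv[...,0]<90)&(hsv[...,1]>100)|(hsv[...,1]<60)&(hsv[...,2]>90)
b=(X>.3)&(X<.56)&(abs(Y-y0)<.07)&g&(Z>.035)&(Z<.05)
print('top face',rect(w[b]),np.percentile(X[b],[.5,99.5]),'z',np.median(Z[b]))
a=(X>.3)&(X<.56)&(abs(Y-y0)<.05)&(Z>.012)&(Z<.05);print('all',rect(w[a]),np.percentile(X[a],[.3,99.7]))
# neck centre vs body centre
for lo,hi in((.3,.39),(.41,.5)):
    k=a&(X>lo)&(X<hi)&(Z>.025);print(lo,hi,'y mid',(np.percentile(Y[k],2)+np.percentile(Y[k],98))/2)
for c in cut_out(p,'bottle1')[:2]:
    k=c['pixels']&(Z>.01)&(Z<.05);print('net',round(c['p'],2),rect(w[k]) if k.sum()>50 else 0)
to(446,y0*1000,22,phi)
E
python3 bot.py .14 177
```

```text
top face (array([448., 139.]), array([ 42., 122.]), 87.9, array([40., 43., 44.]), 2780) [0.3873 0.5089] z 0.04253652326200946
all (array([432., 140.]), array([ 42., 159.]), 87.4, array([27., 42., 44.]), 8546) [0.3528 0.5097]
0.3 0.39 y mid 0.14128088793573718
0.41 0.5 y mid 0.13931879648549508
net 0.64 (array([ 450., -126.]), array([ 18., 124.]), 81.8, array([11., 27., 43.]), 3972)
net 0.62 (array([432., 140.]), array([ 42., 159.]), 87.4, array([27., 42., 44.]), 8542)
t 14.6 at [445. 140. 212.] phi 176.9 -> shift [ -1.5  -0.4 190. ] yaw -0.1
```

Request:
drive_tool:
  series:
    - {"x": 1, "y": 0, "z": 60, "yaw": -0.7, "claw": -1}
    - {"x": 1, "y": 0, "z": 120, "yaw": -0.7, "claw": -1}
    - {"x": 1, "y": 0, "z": 165, "yaw": -0.7, "claw": -1}
    - {"x": 1, "y": 0, "z": 189, "yaw": -0.7, "claw": -1}
    - {"x": 1, "y": 0, "z": 189, "yaw": -0.7, "claw": 1}
    - {"x": 1, "y": 0, "z": 189, "yaw": -0.7, "claw": 1}
    - {"x": 1, "y": 0, "z": 189, "yaw": -0.7, "claw": 1}
    - {"x": 1, "y": 0, "z": 189, "yaw": -0.7, "claw": 1}
  grip_force: 90

```text
time: 15.62
tcp_pos: [0.4464, 0.1405, 0.026]
ee_rot: [0.02, 1.0, 0.0, 0.002]
force: [-0.2, 0.4, 6.8]
opening: 0.0409
grip_force: 92.5
```

Request:
drive_tool:
  series:
    - {"x": 0, "y": 0, "z": 0, "yaw": 0, "claw": 1}
    - {"x": 0, "y": 0, "z": 0, "yaw": 0, "claw": 1}
    - {"x": 15, "y": 0, "z": -40, "yaw": 0, "claw": 1}
    - {"x": 15, "y": 0, "z": -95, "yaw": 0, "claw": 1}
    - {"x": 15, "y": 0, "z": -155, "yaw": 0, "claw": 1}
    - {"x": 15, "y": 0, "z": -210, "yaw": 0, "claw": 1}
    - {"x": 15, "y": 0, "z": -225, "yaw": 0, "claw": 1}
    - {"x": 15, "y": 0, "z": -225, "yaw": 0, "claw": 1}

```text
time: 16.62
tcp_pos: [0.4288, 0.1407, 0.2478]
ee_rot: [0.021, 1.0, 0.0, -0.0]
force: [0.1, 0.1, -4.6]
opening: 0.0407
grip_force: 93.1
```

```bash
python3 -c "
from h import *
to(652,-59,230,182.6)"
```

```text
t 16.6 at [429. 141. 248.] phi 177.6 -> shift [-231.3 -190.4   17.6] yaw -5.0
```

Request:
drive_tool:
  series:
    - {"x": -35, "y": -30, "z": 0, "yaw": -5, "claw": 1}
    - {"x": -75, "y": -62, "z": 0, "yaw": -5, "claw": 1}
    - {"x": -115, "y": -95, "z": 0, "yaw": -5, "claw": 1}
    - {"x": -155, "y": -128, "z": 0, "yaw": -5, "claw": 1}
    - {"x": -195, "y": -160, "z": 8, "yaw": -5, "claw": 1}
    - {"x": -231, "y": -190, "z": 17, "yaw": -5, "claw": 1}
    - {"x": -231, "y": -190, "z": 17, "yaw": -5, "claw": 1}
    - {"x": -231, "y": -190, "z": 17, "yaw": -5, "claw": 1}

```text
time: 17.62
tcp_pos: [0.6504, -0.058, 0.2272]
ee_rot: [-0.023, 1.0, 0.001, -0.004]
force: [-0.4, 0.6, -4.2]
opening: 0.0404
grip_force: 92.8
```

```bash
python3 - <<'E'
from h import *
from b import rect
p=look('wrist');w=cloud(p);X,Y,Z=w[...,0],w[...,1],w[...,2]
m=(Z>.245)&(Z<.262)&(abs(X-.6)<.1)&(abs(Y+.06)<.05)
hsv=cv2.cvtColor(p['pixels'],cv2.COLOR_RGB2HSV);g=(hsv[...,2]>60)
k=(Z>.21)&(Z<.27)&(X<.64)&(abs(Y+.06)<.05)&g
print(rect(w[k]),np.percentile(X[k],[.5,99])); print(np.median(Z[k&(X>.59)]),np.median(Z[k&(X>.6)&(X<.61)]),np.median(Z[k&(X>.63)]))
m=(Z>.13)&(Z<.139)&(hsv[...,1]>70)&(X<.6)&(X>.48)&(Y>-.25)&(Y<0);print('bar',rect(w[m]))
to(652,-59,75,182.6)
E
```

```text
(array([598., -50.]), array([85., 63.]), 2.8, array([227., 243., 245.]), 26871) [0.5574 0.6394]
0.2438364650954176 0.24408249942661706 0.243718975026585
bar (array([ 530., -116.]), array([ 17., 232.]), 2.6, array([132., 135., 137.]), 14513)
t 17.7 at [651. -58. 229.] phi -177.3 -> shift [ -2.1  -1.7 153.6] yaw 0.1
```

Request:
drive_tool:
  series:
    - {"x": 0, "y": 0, "z": 45, "yaw": 0, "claw": 1}
    - {"x": 0, "y": 0, "z": 90, "yaw": 0, "claw": 1}
    - {"x": 0, "y": 0, "z": 120, "yaw": 0, "claw": 1}
    - {"x": 0, "y": 0, "z": 133, "yaw": 0, "claw": 1}
    - {"x": 0, "y": 0, "z": 136, "yaw": 0, "claw": 1}
    - {"x": 0, "y": 0, "z": 136, "yaw": 0, "claw": 1}
  grip_force: 50

```text
time: 18.42
tcp_pos: [0.6533, -0.0585, 0.0976]
ee_rot: [-0.023, 1.0, -0.0, 0.001]
force: [-0.2, 0.2, -4.4]
opening: 0.0408
grip_force: 93.0
```

Request:
drive_tool:
  series:
    - {"x": 0, "y": 0, "z": 3, "yaw": 0, "claw": 1}
    - {"x": 0, "y": 0, "z": 6, "yaw": 0, "claw": 1}
    - {"x": 0, "y": 0, "z": 9, "yaw": 0, "claw": 1}
    - {"x": 0, "y": 0, "z": 9, "yaw": 0, "claw": 1}
  grip_force: 30

```text
time: 18.92
tcp_pos: [0.6526, -0.0587, 0.0878]
ee_rot: [-0.023, 1.0, -0.0, 0.0]
force: [-2.1, 0.9, 0.5]
opening: 0.0406
grip_force: 93.5
```

Request:
drive_tool:
  series:
    - {"x": 0, "y": 0, "z": 3, "yaw": 0, "claw": 1}
    - {"x": 0, "y": 0, "z": 3, "yaw": 0, "claw": 0}
    - {"x": 0, "y": 0, "z": 3, "yaw": 0, "claw": -0.15}
    - {"x": 0, "y": 0, "z": 3, "yaw": 0, "claw": -0.15}
    - {"x": 0, "y": 0, "z": 3, "yaw": 0, "claw": -0.3}
    - {"x": 0, "y": 0, "z": 3, "yaw": 0, "claw": -0.3}

```text
time: 19.68
tcp_pos: [0.6523, -0.0586, 0.0836]
ee_rot: [-0.023, 1.0, 0.0, -0.0]
force: [0.4, 0.5, -0.3]
opening: 0.0554
grip_force: 0.0
```

Request:
drive_tool:
  series:
    - {"x": 0, "y": 0, "z": -30, "yaw": 0, "claw": -0.3}
    - {"x": 0, "y": 0, "z": -80, "yaw": 0, "claw": -0.3}
    - {"x": 0, "y": 0, "z": -140, "yaw": 0, "claw": -1}
    - {"x": 0, "y": 0, "z": -200, "yaw": 0, "claw": -1}
    - {"x": 0, "y": 0, "z": -200, "yaw": 0, "claw": -1}

```text
time: 20.3
tcp_pos: [0.6552, -0.0592, 0.2923]
ee_rot: [-0.023, 1.0, -0.002, 0.007]
force: [0.5, 1.3, -0.4]
opening: 0.0853
grip_force: 0.0
```

```bash
cat > rk.py <<'E'
from h import *
np.set_printoptions(precision=3,suppress=True)
a=np.radians(2.6);o=np.array([.648,-.109,.045]);t=np.radians(14)
Rs=Rn.from_euler('z',a).as_matrix()@Rn.from_euler('y',-t).as_matrix()
def rack(n,y0):
    p=look(n);w=cloud(p)
    hsv=cv2.cvtColor(p['pixels'],cv2.COLOR_RGB2HSV)
    r=(w-o)@Rs
    g=(hsv[...,0]>45)&(hsv[...,0]<90)&(hsv[...,1]>100)|(hsv[...,1]<60)&(hsv[...,2]>90)
    k=g&(abs(r[...,1]-y0)<.045)&(abs(r[...,0])<.15)&(r[...,2]>.02)&(r[...,2]<.09)
    q=r[k]
    if len(q)<50: print(n,'few');return p
    c,wh,an=cv2.minAreaRect((q[:,:2]*1000).astype(np.float32));print(n,len(q),'rect',np.round(c),np.round(wh),round(an,1),'x',np.percentile(q[:,0],[1,99]),'z top',np.percentile(q[:,2],[50,90]))
    tp=q[(q[:,0]>-.04)&(q[:,0]<.06)&(q[:,2]>.04)];print('   slope',np.polyfit(tp[:,0],tp[:,2],1) if len(tp)>20 else 0)
    return p
E
python3 - <<'E'
from rk import *
for n in('wrist','side','top'):
    p=rack(n,.05)
    if n=='wrist': save(p,'w5.png')
to(449,-143,210,177)
E
```

```text
wrist 2813 rect [18. 50.] [186.  90.] 0.2 x [-0.073  0.11 ] z top [0.05  0.051]
   slope [0.002 0.05 ]
side 270 rect [-0. 52.] [ 42. 149.] 89.9 x [-0.07  0.07] z top [0.05  0.054]
   slope [0.01 0.05]
top few
t 20.4 at [652. -58. 282.] phi -177.4 -> shift [206.3 -75.2  72.8] yaw 5.6
```

View pics/w5.png

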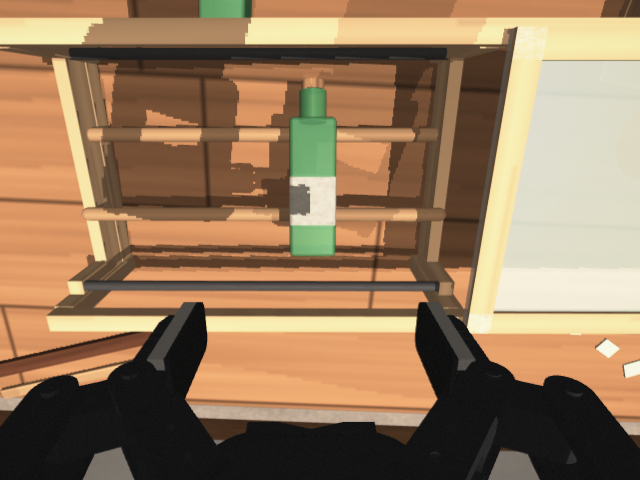

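First bottle lies flat and square on the rails (290–336, 80–255), cork at the low end (313,80). Now the second bottle.

Request:
drive_tool:
  series:
    - {"x": 55, "y": -20, "z": 0, "yaw": 5.6, "claw": -1}
    - {"x": 110, "y": -40, "z": 0, "yaw": 5.6, "claw": -1}
    - {"x": 160, "y": -58, "z": 20, "yaw": 5.6, "claw": -1}
    - {"x": 206, "y": -75, "z": 50, "yaw": 5.6, "claw": -1}
    - {"x": 206, "y": -75, "z": 73, "yaw": 5.6, "claw": -1}
    - {"x": 206, "y": -75, "z": 73, "yaw": 5.6, "claw": -1}
    - {"x": 206, "y": -75, "z": 73, "yaw": 5.6, "claw": -1}

```text
time: 21.32
tcp_pos: [0.4502, -0.1429, 0.2106]
ee_rot: [0.026, 1.0, 0.0, -0.0]
force: [-0.0, -1.0, 0.1]
opening: 0.0856
grip_force: 0.0
```

```bash
python3 bot.py -.143 177
```

```text
top face (array([ 440., -144.]), array([ 42., 106.]), 85.6, array([40., 43., 44.]), 2483) [0.3874 0.4905] z 0.042593777150657874
all (array([ 446., -147.]), array([189., 100.]), 2.6, array([28., 42., 50.]), 9546) [0.3532 0.5406]
0.3 0.39 y mid -0.14289716161994317
0.41 0.5 y mid -0.1452287114985488
net 0.91 (array([559., -66.]), array([ 9., 21.]), 31.9, array([43., 47., 49.]), 54)
t 21.4 at [ 451. -143.  212.] phi 177.1 -> shift [  5.1  -0.  189.7] yaw 0.1
```

Request:
drive_tool:
  series:
    - {"x": 4, "y": -2, "z": 60, "yaw": -0.4, "claw": -1}
    - {"x": 4, "y": -2, "z": 120, "yaw": -0.4, "claw": -1}
    - {"x": 4, "y": -2, "z": 165, "yaw": -0.4, "claw": -1}
    - {"x": 4, "y": -2, "z": 187, "yaw": -0.4, "claw": -1}
    - {"x": 4, "y": -2, "z": 187, "yaw": -0.4, "claw": 1}
    - {"x": 4, "y": -2, "z": 187, "yaw": -0.4, "claw": 1}
    - {"x": 4, "y": -2, "z": 187, "yaw": -0.4, "claw": 1}
    - {"x": 4, "y": -2, "z": 187, "yaw": -0.4, "claw": 1}
  grip_force: 90

```text
time: 22.42
tcp_pos: [0.4477, -0.1455, 0.0259]
ee_rot: [0.022, 1.0, -0.001, 0.002]
force: [0.4, 0.8, 6.5]
opening: 0.041
grip_force: 92.8
```

Request:
drive_tool:
  series:
    - {"x": 0, "y": 0, "z": 0, "yaw": 0, "claw": 1}
    - {"x": 0, "y": 0, "z": 0, "yaw": 0, "claw": 1}
    - {"x": 15, "y": 0, "z": -40, "yaw": 0, "claw": 1}
    - {"x": 15, "y": 0, "z": -95, "yaw": 0, "claw": 1}
    - {"x": 15, "y": 0, "z": -155, "yaw": 0, "claw": 1}
    - {"x": 15, "y": 0, "z": -210, "yaw": 0, "claw": 1}
    - {"x": 15, "y": 0, "z": -225, "yaw": 0, "claw": 1}
    - {"x": 15, "y": 0, "z": -225, "yaw": 0, "claw": 1}

```text
time: 23.42
tcp_pos: [0.4304, -0.1439, 0.2477]
ee_rot: [0.022, 1.0, 0.0, -0.0]
force: [-0.8, -0.7, -5.5]
opening: 0.0402
grip_force: 93.4
```

```bash
python3 -c "
from h import *
to(656,-159,230,182.6)
s=env.read_state();print(s['force'],s['opening'],s['grip_force'])"
```

```text
t 23.4 at [ 430. -144.  248.] phi 177.4 -> shift [-226.1   -5.1   17.5] yaw -5.2
[-0.78486809 -0.71955323 -5.54151051] 0.040183243254703335 93.44064831733704
```

Request:
drive_tool:
  series:
    - {"x": -45, "y": -5, "z": 0, "yaw": -5.2, "claw": 1}
    - {"x": -95, "y": -5, "z": 0, "yaw": -5.2, "claw": 1}
    - {"x": -145, "y": -5, "z": 0, "yaw": -5.2, "claw": 1}
    - {"x": -190, "y": -5, "z": 0, "yaw": -5.2, "claw": 1}
    - {"x": -226, "y": -5, "z": 10, "yaw": -5.2, "claw": 1}
    - {"x": -226, "y": -5, "z": 17, "yaw": -5.2, "claw": 1}
    - {"x": -226, "y": -5, "z": 17, "yaw": -5.2, "claw": 1}
    - {"x": -226, "y": -5, "z": 17, "yaw": -5.2, "claw": 1}

```text
time: 24.42
tcp_pos: [0.6552, -0.159, 0.2303]
ee_rot: [-0.023, 1.0, 0.0, -0.001]
force: [0.0, -0.5, -4.7]
opening: 0.041
grip_force: 93.1
```

```bash
python3 - <<'E'
from h import *
from b import rect
p=look('wrist');w=cloud(p);X,Y,Z=w[...,0],w[...,1],w[...,2]
hsv=cv2.cvtColor(p['pixels'],cv2.COLOR_RGB2HSV);g=(hsv[...,2]>60)
k=(Z>.21)&(Z<.27)&(X<.64)&(abs(Y+.16)<.03)&g
print(rect(w[k]),np.percentile(X[k],[.5,99])); print(np.median(Z[k&(X>.61)]))
to(656,-159,94,182.6)
E
```

```text
(array([ 600., -161.]), array([81., 42.]), 2.4, array([230., 246., 248.]), 25693) [0.5606 0.6392]
0.2469398374856085
t 24.5 at [ 656. -159.  231.] phi -177.4 -> shift [ -0.5   0.1 137.4] yaw 0.0
```

Request:
drive_tool:
  series:
    - {"x": 0, "y": 0, "z": 45, "yaw": 0, "claw": 1}
    - {"x": 0, "y": 0, "z": 90, "yaw": 0, "claw": 1}
    - {"x": 0, "y": 0, "z": 120, "yaw": 0, "claw": 1}
    - {"x": 0, "y": 0, "z": 133, "yaw": 0, "claw": 1}
    - {"x": 0, "y": 0, "z": 138, "yaw": 0, "claw": 1}
    - {"x": 0, "y": 0, "z": 142, "yaw": 0, "claw": 1}
    - {"x": 0, "y": 0, "z": 145, "yaw": 0, "claw": 1}
    - {"x": 0, "y": 0, "z": 145, "yaw": 0, "claw": 1}

```text
time: 25.48
tcp_pos: [0.657, -0.1594, 0.0877]
ee_rot: [-0.023, 1.0, -0.0, 0.001]
force: [-0.8, 0.2, -4.8]
opening: 0.0409
grip_force: 93.3
```

Request:
drive_tool:
  series:
    - {"x": 0, "y": 0, "z": 2, "yaw": 0, "claw": 1}
    - {"x": 0, "y": 0, "z": 3, "yaw": 0, "claw": 0}
    - {"x": 0, "y": 0, "z": 3, "yaw": 0, "claw": -0.15}
    - {"x": 0, "y": 0, "z": 3, "yaw": 0, "claw": -0.15}
    - {"x": 0, "y": 0, "z": 3, "yaw": 0, "claw": -0.3}
    - {"x": 0, "y": 0, "z": 3, "yaw": 0, "claw": -0.3}

```text
time: 26.22
tcp_pos: [0.6565, -0.1592, 0.0837]
ee_rot: [-0.023, 1.0, 0.0, 0.0]
force: [-0.0, 0.4, 0.3]
opening: 0.0557
grip_force: 0.0
```

Request:
drive_tool:
  series:
    - {"x": 0, "y": 0, "z": -30, "yaw": 0, "claw": -0.3}
    - {"x": 0, "y": 0, "z": -80, "yaw": 0, "claw": -0.3}
    - {"x": 0, "y": 0, "z": -140, "yaw": 0, "claw": -1}
    - {"x": 0, "y": 0, "z": -200, "yaw": 0, "claw": -1}
    - {"x": 0, "y": 20, "z": -220, "yaw": 0, "claw": -1}
    - {"x": 0, "y": 50, "z": -220, "yaw": 0, "claw": -1}
    - {"x": 0, "y": 50, "z": -220, "yaw": 0, "claw": -1}

```text
time: 27.1
tcp_pos: [0.6537, -0.1069, 0.3029]
ee_rot: [-0.024, 1.0, 0.0, -0.001]
force: [1.4, -0.2, -0.1]
opening: 0.0854
grip_force: 0.0
```

```bash
python3 - <<'E'
from rk import *
p=rack('wrist',.05);p=rack('wrist',-.05);save(p,'w6.png')
p=rack('side',.05);p=rack('side',-.05);save(p,'s3.png')
for l in('bottle1','crate','tin','cover_handle'): print(l,[(round(b['p'],2),np.round(b['centre'],3)) for b in boxes_of(p,l)])
to(633,241,260,182.6)
E
```

```text
wrist 2608 rect [18. 51.] [ 90. 186.] 89.3 x [-0.073  0.111] z top [0.05  0.051]
   slope [0.   0.05]
wrist 2856 rect [ 18. -50.] [188.  90.] 0.0 x [-0.074  0.111] z top [0.049 0.051]
   slope [0.002 0.049]
side 317 rect [-1. 52.] [ 41. 151.] 88.1 x [-0.069  0.07 ] z top [0.05  0.054]
   slope [-0.006  0.05 ]
side 262 rect [ -6. -50.] [157.  40.] 1.2 x [-0.071  0.07 ] z top [0.05  0.054]
   slope [-0.005  0.05 ]
bottle1 [(0.63, array([ 0.661, -0.055,  0.096])), (0.59, array([ 0.661, -0.159,  0.092]))]
crate [(0.6, array([0.376, 0.315, 0.02 ]))]
tin [(0.87, array([0.426, 0.328, 0.053]))]
cover_handle [(0.79, array([0.64 , 0.236, 0.139]))]
t 27.5 at [ 654. -110.  303.] phi -177.4 -> shift [  5.2 351.5  43.4] yaw -0.0
```

View pics/s3.png

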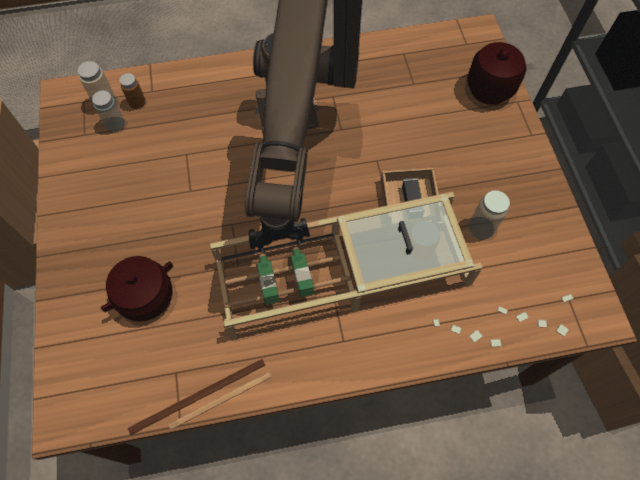

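Both bottles sit on the rack at (268,280) and (302,272); tin in crate at (411,188); handle at (406,237). No other green bottle anywhere. Now the cover.

Request:
drive_tool:
  series:
    - {"x": 5, "y": 60, "z": 0, "yaw": 0, "claw": -1}
    - {"x": 5, "y": 120, "z": 0, "yaw": 0, "claw": -1}
    - {"x": 5, "y": 180, "z": 0, "yaw": 0, "claw": -1}
    - {"x": 5, "y": 240, "z": 0, "yaw": 0, "claw": -1}
    - {"x": 5, "y": 300, "z": 10, "yaw": 0, "claw": -1}
    - {"x": 5, "y": 351, "z": 30, "yaw": 0, "claw": -1}
    - {"x": 5, "y": 351, "z": 43, "yaw": 0, "claw": -1}
    - {"x": 5, "y": 351, "z": 43, "yaw": 0, "claw": -1}

```text
time: 28.5
tcp_pos: [0.6324, 0.2404, 0.2588]
ee_rot: [-0.023, 1.0, -0.001, -0.002]
force: [-0.6, -1.0, -0.1]
opening: 0.0853
grip_force: 0.0
```

```bash
python3 - <<'E'
from h import *
from b import rect
p=look('wrist');w=cloud(p);X,Y,Z=w[...,0],w[...,1],w[...,2]
h=(p['pixels'].max(2)<70)&(Z>.165)&(Z<.2)&(abs(X-.635)<.08)&(abs(Y-.241)<.05)
print(rect(w[h])); to(633,241,175,182.6)
E
```

```text
(array([630., 239.]), array([89., 14.]), 2.6, array([181., 185., 186.]), 3326)
t 28.6 at [633. 240. 260.] phi -177.4 -> shift [-0.1  1.1 85.2] yaw -0.0
```

Request:
drive_tool:
  series:
    - {"x": 3, "y": -1, "z": 40, "yaw": 0, "claw": -0.3}
    - {"x": 3, "y": -1, "z": 75, "yaw": 0, "claw": 0}
    - {"x": 3, "y": -1, "z": 87, "yaw": 0, "claw": 0}
    - {"x": 3, "y": -1, "z": 87, "yaw": 0, "claw": 1}
    - {"x": 3, "y": -1, "z": 87, "yaw": 0, "claw": 1}
    - {"x": 3, "y": -1, "z": 87, "yaw": 0, "claw": 1}
    - {"x": 3, "y": -1, "z": 87, "yaw": 0, "claw": 1}
    - {"x": 3, "y": -1, "z": 87, "yaw": 0, "claw": 1}
  grip_force: 60

```text
time: 29.55
tcp_pos: [0.6312, 0.2401, 0.176]
ee_rot: [-0.023, 1.0, 0.0, 0.002]
force: [0.1, -2.1, 6.3]
opening: 0.0129
grip_force: 61.8
```

Request:
drive_tool:
  series:
    - {"x": 0, "y": -20, "z": 0, "yaw": 0, "claw": 1}
    - {"x": 0, "y": -65, "z": 0, "yaw": 0, "claw": 1}
    - {"x": 0, "y": -115, "z": 0, "yaw": 0, "claw": 1}
    - {"x": 0, "y": -165, "z": 0, "yaw": 0, "claw": 1}
    - {"x": 0, "y": -215, "z": 0, "yaw": 0, "claw": 1}
    - {"x": 0, "y": -265, "z": 0, "yaw": 0, "claw": 1}
    - {"x": 0, "y": -310, "z": 0, "yaw": 0, "claw": 1}
    - {"x": 0, "y": -335, "z": 0, "yaw": 0, "claw": 1}

```text
time: 30.55
tcp_pos: [0.6466, -0.0961, 0.176]
ee_rot: [-0.022, 1.0, 0.001, 0.002]
force: [0.9, 2.9, 5.8]
opening: 0.013
grip_force: 61.9
```

Request:
drive_tool:
  series:
    - {"x": 0, "y": -5, "z": 0, "yaw": 0, "claw": 1}
    - {"x": 0, "y": -10, "z": 0, "yaw": 0, "claw": 1}
    - {"x": 0, "y": -14, "z": 0, "yaw": 0, "claw": 1}
    - {"x": 0, "y": -17, "z": 0, "yaw": 0, "claw": 1}
    - {"x": 0, "y": -17, "z": 0, "yaw": 0, "claw": 1}

```text
time: 31.18
tcp_pos: [0.6472, -0.1092, 0.176]
ee_rot: [-0.023, 1.0, 0.002, 0.002]
force: [-0.1, 6.2, 8.3]
opening: 0.013
grip_force: 62.1
```

Shut against its stop (contact force 6 N, travel ≈349 mm). Release, retreat, verify.

Request:
drive_tool:
  series:
    - {"x": 0, "y": 1, "z": 0, "yaw": 0, "claw": 1}
    - {"x": 0, "y": 1, "z": 0, "yaw": 0, "claw": -0.4}
    - {"x": 0, "y": 1, "z": 0, "yaw": 0, "claw": -0.4}
    - {"x": 0, "y": 1, "z": 0, "yaw": 0, "claw": -0.4}
    - {"x": 0, "y": 1, "z": -50, "yaw": 0, "claw": -0.4}
    - {"x": 0, "y": 1, "z": -110, "yaw": 0, "claw": -0.4}
    - {"x": 0, "y": 1, "z": -150, "yaw": 0, "claw": -0.4}
    - {"x": 0, "y": 1, "z": -150, "yaw": 0, "claw": -0.4}

```text
time: 32.17
tcp_pos: [0.6478, -0.1113, 0.3292]
ee_rot: [-0.023, 1.0, -0.002, 0.004]
force: [0.6, -0.4, 0.4]
opening: 0.0597
grip_force: 0.0
```

```bash
python3 - <<'E'
from rk import *
from b import rect
p=look('wrist');w=cloud(p);save(p,'w7.png');X,Y,Z=w[...,0],w[...,1],w[...,2]
h=(p['pixels'].max(2)<70)&(Z>.165)&(Z<.2)&(abs(X-.648)<.08)&(abs(Y+.109)<.05)
print('handle',rect(w[h]))
p=look('side');w=cloud(p);X,Y,Z=w[...,0],w[...,1],w[...,2]
c=(X>.3)&(X<.56)&(Y>.2)&(Y<.45)&(Z>.055)&(Z<.066);print('crate',rect(w[c]))
for l in('bottle1','crate','tin','jar','paint_can','pot'): print(l,[(round(b['p'],2),np.round(b['centre'],3)) for b in boxes_of(p,l)])
for l in("pot","jar","paint_can"):
    k=cut_out(p,l)[0]['pixels']&(Z>.02); print(l,rect(w[k]))
E
```

```text
handle (array([ 646., -109.]), array([87., 13.]), 2.4, array([181., 185., 186.]), 1810)
crate (array([452., 336.]), array([189., 204.]), 83.9, array([55., 59., 65.]), 678)
bottle1 []
crate [(0.76, array([0.425, 0.307, 0.015]))]
tin [(0.59, array([0.446, 0.326, 0.053]))]
jar [(0.59, array([0.586, 0.507, 0.136]))]
paint_can [(0.9, array([0.618, 0.308, 0.099])), (0.67, array([ 0.663, -0.109,  0.139]))]
pot [(0.81, array([ 0.631, -0.509,  0.131]))]
pot (array([ 608., -517.]), array([168., 171.]), 73.7, array([ 48., 129., 154.]), 3476)
jar (array([574., 522.]), array([84., 82.]), 85.5, array([ 26., 143., 177.]), 1250)
paint_can (array([591., 321.]), array([ 89., 113.]), 67.7, array([ 24.,  97., 107.]), 965)
```

View pics/w7.png

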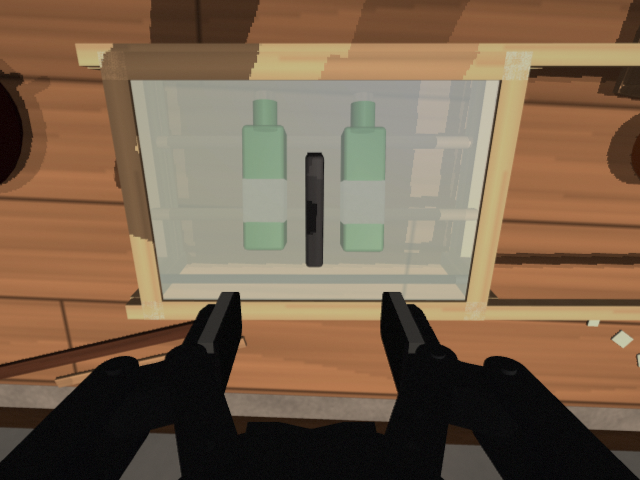

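Cover shut with both bottles seen flat beneath it (264,175) and (363,175), handle at (314,210). Handing in.

```bash
python3 -c "
from plant import hand_in
print(hand_in())"
```

```text
the job is handed in; nothing more can be done
None
```

The job is handed in, though no verdict came back: both bottles found on the table lie flat and square on the rack with corks at the low end, the tin is in the crate, the cover is shut to within about 2 mm by camera measurement, and the pot, jar and orange can are where they stood.

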